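Roll the rolling pin off the tile frame's opening

TASK

The rolling pin has been left lying across the wooden tile frame, over the square opening where the next clay goes. Without pinching or lifting it, roll it along the rails with your fingertips on its top, away over the cross batten onto the long rail ends, until the whole opening is uncovered, and leave it lying still and square across both rails. It must not roll off the rail ends, and nothing else on the table is to be disturbed.

Things in the scene. Friction and masses are not known exactly. Their poses are not given: they have to be found in the camera images.
- pin: one-piece wooden rolling pin, 0.3 to 0.6 kg: barrel 60 mm thick, 230 mm long, a 62 mm handle at each end. Origin at the barrel's centre; y along the pin; z up at the start, turning as it rolls. On the rails its axis is 62 mm, its top 92 mm above the table. A hand moving with its top goes twice as far as the pin. It rolls easily, but rests within a few mm once a slow push ends
- frame: wooden tile frame on a plywood baseboard (390 x 240 x 18 mm), all fixed. Origin at the centre of the opening, at table height; x along the rails towards their long ends, where the pin is to be left; z up. Two rails, 25 mm wide, centre lines at y = +-72.5 mm, run from x = -90 to +140 mm; their level tops are 32 mm above the table. The baseboard spans x = -150 to 240 mm
- opening (a point): centre of the frame's square opening (120 x 120 mm), level with the rail tops, 32 mm above the table. Cross battens 25 mm wide, flush with the rails, close it at both ends (x = 60 to 85 mm and -85 to -60 mm in the frame); the pin rolls over them without a step
- long_ends (a point): point midway between the two long rail ends, level with the rail tops (x = 140 mm in the frame); beyond it the pin would drop 14 mm onto the baseboard
- cup: bystander: small terracotta beaker, 60 mm across and 60 mm high, standing on the frame's baseboard beyond the long rail ends; origin at the centre of its foot
- knife: bystander: flat dark wooden modelling knife, 150 mm long and 16 mm wide, lying across the baseboard just behind the short rail ends; origin on its underside near its middle
- rib: bystander: dark wooden shaping rib, rounded at both ends, 100 x 44 x 6 mm, lying on the table; origin on its underside
- paddle: bystander: wooden beating paddle, 270 mm long, blade 150 x 75 mm, lying on the table; origin on its underside near the root of the blade
- jar: bystander: grey plastic jar with a white cap, 72 mm across and 85 mm high, standing on the table; origin at the centre of its foot
- sprig: bystander: plaster sprig mould, 90 x 70 x 30 mm block, on the table; origin at the centre of its underside
- brush: bystander: glaze brush, 190 mm long, lying on the table; origin at the middle of its underside
- dish: bystander: white ceramic bowl, 100 mm across and 45 mm high, on the table; origin at the centre of its foot

How it is judged:
By the outcome, as a careful person would: the job done as asked, in the order asked, and still so for the second after the job is handed in, with the robot touching nothing.
It also fails if it takes over 64 s, if anything falls off the work surface, if the arm or the gripper's body presses on something with over 40 N, if the wrist force passes 120 N, or if a joint passes its speed limit or range.

ROBOT

A 6-joint arm with a two-finger parallel gripper is mounted at the origin on the work surface. World frame = base frame: x ahead of the robot, y to its left, z up, the work surface at z = 0. Lengths are in m, angles in rad, forces in N, time in s.
With the tool pointing down it reaches from about 0.25 to 0.725 m from the base axis. Payload 4 kg.
Tool frame: the origin (TCP) lies on the centre line of the jaws, within the pads' length; the fingertips stand ahead of it and the grasp point (between the pads) lies 11 mm behind it (bot.tip_extent is the z of the fingertips in the tool frame, in m); z points along the fingers, y is the direction in which the jaws open and shut (so a half turn about z gives the same grasp; the last joint's range is limited). The gripper opens to 85 mm and grips with 20 to 120 N. Pads are 22 mm wide; open, the fingers measure 114 mm over their backs; the gripper's body (76 mm by 85 mm) begins 54 mm behind the grasp point. The pads swing forward as they close: fully open they stand 13 mm farther back than shut.
Start: joints at [-1.192, 0.241, 0.005, 1.335, 0, 1.571], TCP at [0.185, -0.465, 0.239] pointing down, gripper open.
Joint ranges: [-2.72, 2.72], [-1.05, 1.87], [-1.09, 1.28], [-1.99, 2.15], [-1.42, 1.44], [-3.14, 3.14]. Speed limits (rad/s): [2.79, 2.79, 3.14, 3.14, 3.14, 3.14].

INTERFACE

Orientations are given as a unit quaternion [x, y, z, w].
In Python, from workcell import bot gives the robot as it stands.
- The arm moves only by the shell command python3 -m jog 'ROWS'. ROWS is JSON, a list that holds one entry, the list of rows, each a list of 7 numbers: the shift along the world's x, y, z in m, then the turn, a rotation vector about the world's x, y, z in degrees, then the closure in counts, from 0 (fully open) to 255 (shut). In form: [[[tx, ty, tz, ax, ay, az, fingers], ...]]. A call has 1 to 10 rows; each row is the pose to reach, as a shift and turn from the pose commanded when the call began; what a row does not reach only later rows make up. A row lasts 1/12 s, in which the tool goes at most 41.7 mm and 7.16 degrees, less where a joint would pass 70% of its speed; a pose out of reach is approached as far as the arm can. A call with a gripper value outside its range is refused whole. The fingers move at their own pace and stop on an object; the grip force is fixed at half the most. Time passes only in rows, so rows that repeat a pose let the fingers close. It gives the time, the measured TCP pose, the force and the opening at its end, in the units of the state.
- bot.get_obs(): the state, without advancing time (a new reading comes with each control period).
- bot.camera(name): name is "side" or "top" or "wrist"; returns the picture (480x640x3 uint8, blue, green, red); there is no depth.
- bot.camera_model(name): a dict with "K" (3x3 intrinsics, pixels), "T" (4x4, takes a point from camera to world coordinates). Camera axes: x right, y down, z forward; pixel columns grow to the right and rows downward; lengths in m; the calibration is good to about 2 mm. A picture is of the moment at which its call begins: read the wrist's pose just before it. camera_model takes no time and is no camera call; for the wrist camera it gives the pose at the moment of the call.
- bot.job_done(): hands the job in, once; it reports no verdict.
The state is a dict: "clock": time; "joint_pos": joint angles; "joint_vel": joint speeds; "tau": joint torques, N m; "eef_pos": TCP position; "tool_rot": TCP orientation; "ft_force": force on the tool from outside, world axes, zero at the start; "ft_torque": the same for the moment, N m; "grip_width": finger opening in m.
Only numpy, scipy, OpenCV 4.12 (cv2) and the standard library are available. Lean on these libraries where they do the work, as an engineer would, in place of code of your own. Each camera call takes 0.05 s, during which the arm holds its last target. There are 200 camera calls.

## Working session

There is one attempt and no reset: what is moved stays moved. The work goes in short steps, Python scripts to look and compute and a shell command to move; the robot and the scene stay as the last step left them, time stands still between calls to the robot, and variables do not carry over. Pictures are saved under pics/ and viewed, about 8 in all and at most 12, crops included, and the job is handed in when it is done.

```bash
mkdir -p pics
python3 - <<'E'
from workcell import bot
import cv2,numpy as np
o=bot.get_obs();print(o['clock'],o['eef_pos'],o['tool_rot'],o['grip_width'],bot.tip_extent)
for n in['top','side']:
    cv2.imwrite(f'pics/{n}0.png',bot.camera(n))
    m=bot.camera_model(n);print(n,np.round(m['K'],1).tolist(),np.round(m['T'],3).tolist())
E
```

```text
0.0 [ 0.18466174 -0.46397093  0.23840562] [ 9.82116874e-01  1.88269294e-01 -2.01451042e-04 -1.03831582e-03] 0.0851784376822559 0.008
top [[506.5, 0.0, 322.5], [0.0, 506.5, 244.6], [0.0, 0.0, 1.0]] [[-0.029, -0.997, 0.077, 0.453], [-0.999, 0.032, 0.035, -0.036], [-0.037, -0.076, -0.996, 1.165], [0.0, 0.0, 0.0, 1.0]]
side [[508.3, 0.0, 323.8], [0.0, 508.3, 245.2], [0.0, 0.0, 1.0]] [[-0.999, -0.027, 0.044, 0.465], [-0.051, 0.523, -0.851, 0.962], [-0.0, -0.852, -0.524, 0.675], [0.0, 0.0, 0.0, 1.0]]
```

View pics/top0.png

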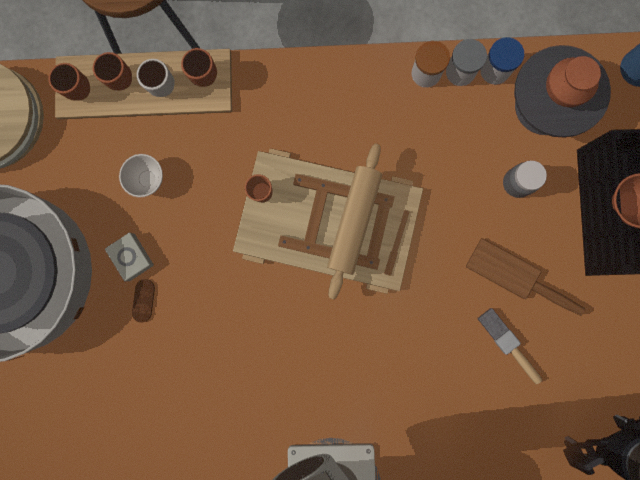

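View pics/side0.png

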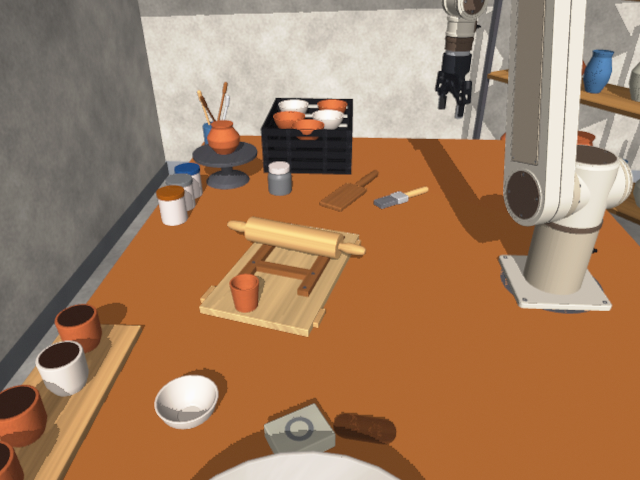

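```bash
cat > h.py <<'E'
from workcell import bot
import cv2,numpy as np
def ray(n,uv,z):
    m=bot.camera_model(n);K,T=np.array(m['K']),np.array(m['T'])
    d=T[:3,:3]@np.linalg.inv(K)@np.array([uv[0],uv[1],1.]);c=T[:3,3]
    return c+d*(z-c[2])/d[2]
def proj(n,p):
    m=bot.camera_model(n);K,T=np.array(m['K']),np.array(m['T'])
    q=K@(T[:3,:3].T@(np.array(p)-T[:3,3]));return q[:2]/q[2]
E
python3 - <<'E'
from h import *
im=cv2.imread('pics/top0.png')
c=cv2.resize(im[140:300,230:430],None,fx=3.7,fy=3.7,interpolation=cv2.INTER_CUBIC);cv2.imwrite('pics/c0.png',c)
hsv=cv2.cvtColor(im,cv2.COLOR_BGR2HSV)
for p in [(262,160),(360,200),(357,220),(320,215),(300,182),(400,240),(330,330),(250,230)]: print(p,hsv[p[1],p[0]])
E
```

```text
(262, 160) [ 18  86 152]
(360, 200) [ 17 102 155]
(357, 220) [ 17 100 145]
(320, 215) [ 13 148 119]
(300, 182) [ 13 130 118]
(400, 240) [ 14 111 101]
(330, 330) [ 13 152 139]
(250, 230) [ 17  83 154]
```

View pics/c0.png

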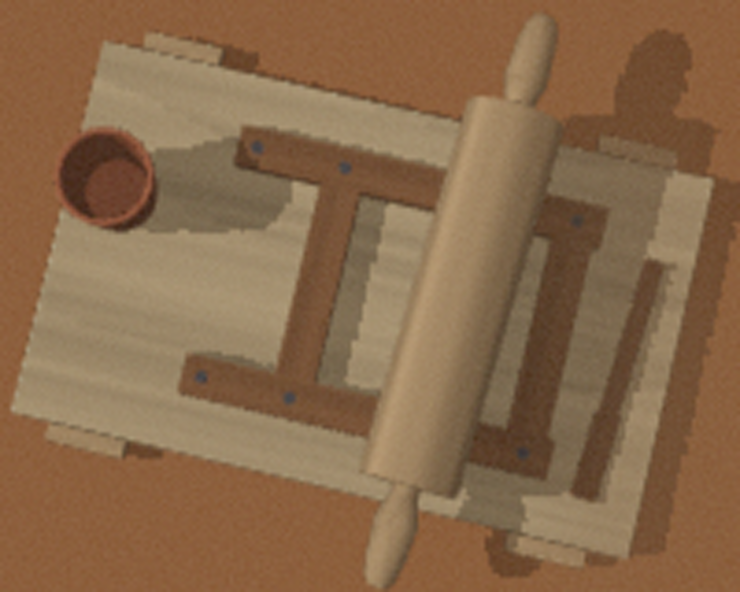

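```bash
cat >> h.py <<'E'
def fit():
    from scipy.optimize import least_squares
    px=np.array([(243,127),(235,165),(607,207),(600,248),(187,353),(180,393),(553,437),(545,478)])/3.7+[230,140]
    W=np.array([ray('top',p,.032)[:2] for p in px])
    # +x long ends (image left); y = z cross x
    xa=W[[0,1,4,5]].mean(0)-W[[2,3,6,7]].mean(0); th=np.arctan2(xa[1],xa[0])
    ya=np.array([-np.sin(th),np.cos(th)]); s=np.sign((W[0]-W[5])@ya)
    L=np.array([[140,85],[140,60],[-90,85],[-90,60],[140,-60],[140,-85],[-90,-60],[-90,-85]])/1e3
    if s<0: L[:,1]*=-1
    f=lambda v:(np.c_[np.cos(v[2])*L[:,0]-np.sin(v[2])*L[:,1],np.sin(v[2])*L[:,0]+np.cos(v[2])*L[:,1]]+v[:2]-W).ravel()
    r=least_squares(f,[*W.mean(0),th]); return r.x,np.abs(r.fun).max()
def toF(p,v):
    c,s=np.cos(v[2]),np.sin(v[2]);d=np.array(p)[:2]-v[:2];return np.array([c*d[0]+s*d[1],-s*d[0]+c*d[1]])
def toW(p,v):
    c,s=np.cos(v[2]),np.sin(v[2]);return v[:2]+[c*p[0]-s*p[1],s*p[0]+c*p[1]]
E
python3 - <<'E'
from h import *
v,e=fit();print(v,np.degrees(v[2]),e)
f=lambda p,z:toF(ray('top',np.array(p)/3.7+[230,140],z),v)*1e3
for p in[(541,13),(383,588),(516,110),(416,484)]: print('pin',f(p,.062))
print('cup',f((106,180),.06+.018))
print('knife',f((620,380),.02))
o=bot.get_obs()
from scipy.spatial.transform import Rotation as R
print(R.from_quat(o['tool_rot']).as_matrix().round(3))
for x in(-28,-20,40,100,110): print(x,toW([x/1e3,0],v))
E
```

```text
[ 0.58637864 -0.05299927  1.31017762] 75.06764829609115 0.001772815547925577
pin [ -23.10184896 -184.65117835]
pin [ -9.00246185 169.97095525]
pin [ -21.64110949 -124.03173748]
pin [-14.0396214  106.29419337]
cup [204.40130293 -26.14681395]
knife [-120.66512565   15.13159898]
[[ 0.929  0.37  -0.001]
 [ 0.37  -0.929  0.002]
 [-0.    -0.002 -1.   ]]
-28 [ 0.57916364 -0.08005373]
-20 [ 0.58122507 -0.07232388]
40 [ 0.59668578 -0.01435004]
100 [0.61214648 0.0436238 ]
110 [0.61472327 0.05328611]
```

The top view shows the pin about 17 mm short of the opening's centre. It is skewed by about 2°, and the cup lies about 174 mm beyond the centre. I'll go above it first.

```bash
python3 -m jog '[[[0.04,0.04,0,0,0,5,0],[0.08,0.075,0,0,0,10,0],[0.11,0.105,0,0,0,15,0],[0.14,0.135,0,0,0,20,0],[0.17,0.165,0,0,0,25,0],[0.20,0.195,0,0,0,30,0],[0.23,0.22,0,0,0,35,0],[0.26,0.25,0,0,0,40,0],[0.29,0.28,0,0,0,45,0],[0.32,0.31,0,0,0,51,0]]]'; python3 -m jog '[[[0.02,0.02,0,0,0,0,0],[0.045,0.045,-0.03,0,0,0,0],[0.074,0.071,-0.06,0,0,0,0],[0.074,0.071,-0.09,0,0,0,0],[0.074,0.071,-0.11,0,0,0,0],[0.074,0.071,-0.11,0,0,0,0],[0.074,0.071,-0.11,0,0,0,0]]]'
python3 - <<'E'
from h import *
from scipy.spatial.transform import Rotation as R
v,_=fit();o=bot.get_obs();y=R.from_quat(o['tool_rot']).as_matrix()[:,1]
print(o['clock'],o['eef_pos'],toF(o['eef_pos'],v)*1e3,np.degrees(np.arctan2(y[1],y[0])),y,o['ft_force'])
cv2.imwrite('pics/s1.png',bot.camera('side')[170:340,170:400].repeat(3,0).repeat(3,1))
E
```

```text
clock: 0.93
eef_pos: [0.4853, -0.1731, 0.239]
tool_rot: [0.804, 0.595, -0.0, -0.0]
ft_force: [0.6, -0.3, 0.1]
grip_width: 0.0856
clock: 1.52
eef_pos: [0.557, -0.1035, 0.1278]
tool_rot: [0.805, 0.593, -0.002, -0.002]
ft_force: [0.6, -0.2, 0.7]
grip_width: 0.0856
1.5167 [ 0.55701009 -0.10352782  0.12780963] [-56.38988311  15.35667964] -17.274661080576823 [ 0.95488269 -0.29694964 -0.00446691] [ 0.58399885 -0.17701092  0.65349933]
```

View pics/s1.png

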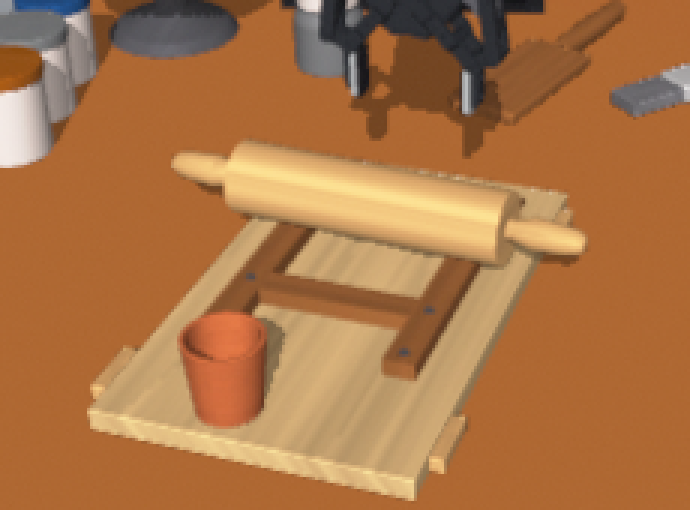

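Run:
```python
from h import *
from scipy.spatial.transform import Rotation as R
v,_=fit();o=bot.get_obs();T=R.from_quat(o['tool_rot']).as_matrix()
for s in(-1,1):
  for z in (-.005,.008): print((proj('side',o['eef_pos']+T@[0,s*.048,z])-[170,170])*3)
# check pin in side view: top line ends
for y in(-.123,.107):
  a=np.append(toW([-.017+(-y)*-.0,y],v),.062);print('pin axis end',y,(proj('side',a)-[170,170])*3)
for q in [(.140,.085),(.140,-.06)]: print('rail',(proj('side',np.append(toW(q,v),.032))-[170,170])*3)
```

```text
[469.30915854 107.59318062]
[469.27056153 122.49351296]
[355.50250308  88.43377896]
[356.10232824 103.09407999]
pin axis end -0.123 [237.72452076 175.90111512]
pin axis end 0.107 [510.08198431 221.28794526]
rail [416.41015877 363.74872349]
rail [228.07442964 326.95400934]
```

```bash
python3 -m jog '[[[0.021,0.0205,0,0,0,0,0],[0.021,0.0205,-0.015,0,0,0,0],[0.021,0.0205,-0.025,0,0,0,0],[0.021,0.0205,-0.027,0,0,0,0],[0.021,0.0205,-0.027,0,0,0,0]]]'; python3 -m jog '[[[0,0,-0.002,0,0,0,0],[0,0,-0.003,0,0,0,0],[0,0,-0.004,0,0,0,0],[0,0,-0.004,0,0,0,0]]]'; python3 -m jog '[[[0,0,-0.001,0,0,0,0],[0,0,-0.002,0,0,0,0],[0,0,-0.003,0,0,0,0],[0,0,-0.003,0,0,0,0]]]'
```

```text
clock: 1.98
eef_pos: [0.5786, -0.0841, 0.1025]
tool_rot: [0.806, 0.592, -0.0, -0.0]
ft_force: [-0.0, -0.4, 0.0]
grip_width: 0.0852
clock: 2.32
eef_pos: [0.5794, -0.0837, 0.0986]
tool_rot: [0.806, 0.593, 0.0, 0.0]
ft_force: [-0.6, -1.4, 0.4]
grip_width: 0.0853
clock: 2.65
eef_pos: [0.5792, -0.0834, 0.095]
tool_rot: [0.805, 0.593, -0.0, -0.0]
ft_force: [-0.6, -0.2, -0.9]
grip_width: 0.0856
```

```bash
python3 -m jog '[[[0,0,-0.001,0,0,0,0],[0,0,-0.002,0,0,0,0],[0,0,-0.002,0,0,0,0]]]';  python3 -m jog '[[[0,0,-0.001,0,0,0,0],[0,0,-0.002,0,0,0,0],[0,0,-0.002,0,0,0,0]]]'
```

```text
clock: 2.9
eef_pos: [0.5792, -0.0834, 0.093]
tool_rot: [0.805, 0.593, -0.0, -0.0]
ft_force: [-0.5, 0.2, -0.4]
grip_width: 0.0853
clock: 3.15
eef_pos: [0.5792, -0.0834, 0.091]
tool_rot: [0.805, 0.593, -0.0, -0.0]
ft_force: [-0.2, 0.2, -0.7]
grip_width: 0.0854
```

```bash
for i in 1 2 3; do python3 -m jog '[[[0,0,-0.001,0,0,0,0],[0,0,-0.0015,0,0,0,0],[0,0,-0.0015,0,0,0,0]]]' | grep -E "eef|ft"; done
```

```text
eef_pos: [0.5793, -0.0835, 0.0896]
ft_force: [-0.1, 0.8, -1.3]
eef_pos: [0.5793, -0.0835, 0.0882]
ft_force: [-0.2, 0.5, -0.4]
eef_pos: [0.5793, -0.0835, 0.0866]
ft_force: [-0.2, -0.6, 0.1]
```

```bash
python3 -m jog '[[[0,0,-0.001,0,0,0,0],[0,0,-0.0015,0,0,0,0],[0,0,-0.0015,0,0,0,0]]]' | grep -E "eef|ft"
python3 - <<'E'
from h import *
cv2.imwrite('pics/s2.png',cv2.resize(bot.camera('side')[180:280,210:390],None,fx=4,fy=4,interpolation=cv2.INTER_CUBIC))
cv2.imwrite('pics/w2.png',bot.camera('wrist'))
E
```

```text
eef_pos: [0.5795, -0.0835, 0.0854]
ft_force: [0.2, 0.2, 0.7]
```

View pics/s2.png

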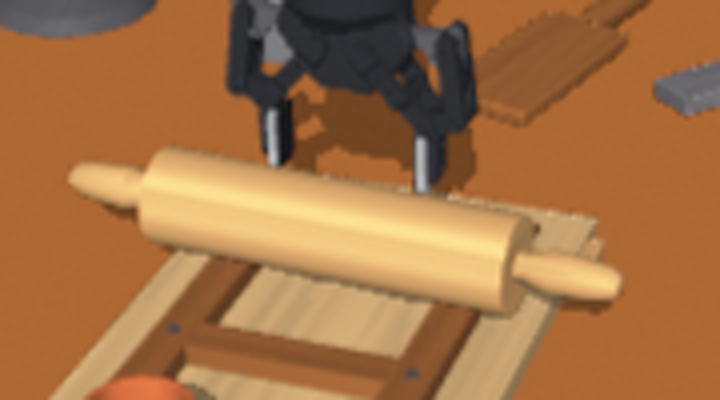

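Run:
```python
from h import *
v,_=fit();o=bot.get_obs();f=toF(o['eef_pos'],v);print(f)
for dx in(0,.011):
  for y in(-.05,.05):
    for z in(.085,.090,.095): print(dx,y,z,(proj('side',np.append(toW(f+[dx,y],v),z))-[210,180])*4)
# pin silhouette line top points
for y in(-.05,.05):
  for a in(0,20,32,45): print('sil',y,a,(proj('side',np.append(toW([-.017-.03*np.sin(np.radians(a))-.0,y],v),.062+.03*np.cos(np.radians(a))))-[210,180])*4)
```

```text
[-0.03125937 -0.00118202]
0 -0.05 0.085 [273.73825848 168.16307955]
0 -0.05 0.09 [273.34622664 160.83282181]
0 -0.05 0.095 [272.95250033 153.47088046]
0 0.05 0.085 [432.23833515 193.56955462]
0 0.05 0.09 [432.18700186 186.1339304 ]
0 0.05 0.095 [432.1354418 178.6654581]
0.011 -0.05 0.085 [266.71635751 176.70901704]
0.011 -0.05 0.09 [266.30617096 169.34310003]
0.011 -0.05 0.095 [265.89419832 161.94510924]
0.011 0.05 0.085 [426.2568751  202.49630154]
0.011 0.05 0.09 [426.19187106 195.02427605]
0.011 0.05 0.095 [426.12657767 187.51899152]
sil -0.05 0 [265.8877782  169.22722294]
sil -0.05 20 [272.62571902 163.92542334]
sil -0.05 32 [276.4191463  163.62098381]
sil -0.05 45 [280.085105   165.72053563]
sil 0.05 0 [426.30817306 194.99319952]
sil 0.05 20 [431.94011801 189.37279515]
sil 0.05 32 [435.01271699 188.93321712]
sil 0.05 45 [437.89450262 190.94070173]
```

View pics/w2.png

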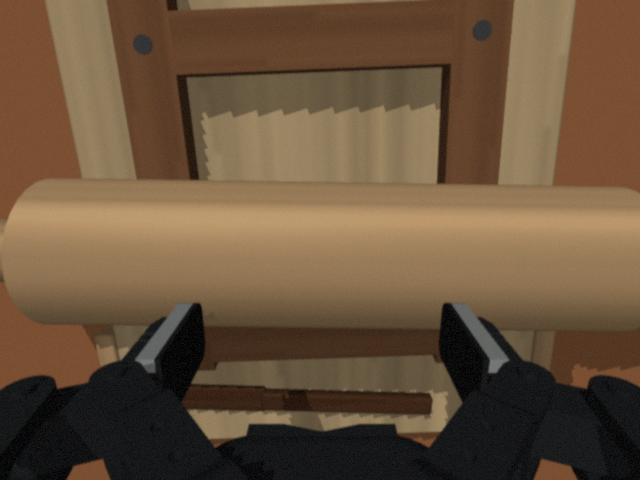

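Run:
```python
from h import *
v,_=fit();o=bot.get_obs();f=toF(o['eef_pos'],v)
T=np.array(bot.camera_model('wrist')['T']);print(toF(T[:3,3],v),T[2,3])
for y in(-.1,0,.1):
  for x,z in((-.047,.062),(-.017,.092),(.013,.062)):
    print(x,y,z,proj('wrist',np.append(toW([x,y],v),z)))
for dx in(0,.011):
  for y in(-.05,.05):
    for z in(.085,.090,.095): print(dx,y,z,proj('wrist',np.append(toW(f+[dx,y],v),z)))
```

```text
[ 0.04041147 -0.00403417] 0.21941723515323264
-0.047 -0.1 0.062 [549.60996365 315.52797305]
-0.017 -0.1 0.092 [607.91219478 278.46861492]
0.013 -0.1 0.062 [567.93832632 178.16227456]
-0.047 0 0.062 [320.45982887 324.14852015]
-0.017 0 0.092 [316.60102962 289.71110836]
0.013 0 0.062 [314.03556767 188.68360715]
-0.047 0.1 0.062 [ 94.22679938 332.65932677]
-0.017 0.1 0.092 [ 29.98853909 300.77226711]
0.013 0.1 0.062 [ 63.70987806 199.05671161]
0 -0.05 0.085 [456.30351736 311.86924236]
0 -0.05 0.09 [460.79960966 318.38836186]
0 -0.05 0.095 [465.60552568 325.35671097]
0 0.05 0.085 [188.12979964 322.01172653]
0 0.05 0.09 [183.72822505 328.81542137]
0 0.05 0.095 [179.02577554 336.08419093]
0.011 -0.05 0.085 [457.93733392 284.52344716]
0.011 -0.05 0.09 [462.58892478 290.25633287]
0.011 -0.05 0.095 [467.56842579 296.39335375]
0.011 0.05 0.085 [184.03447915 295.09205754]
0.011 0.05 0.09 [179.39758104 301.13642234]
0.011 0.05 0.095 [174.43649323 307.60338016]
```

```bash
for i in 1 2 ; do python3 -m jog '[[[0,0,-0.001,0,0,0,0],[0,0,-0.001,0,0,0,0],[0,0,-0.001,0,0,0,0]]]' | grep -E "eef|ft"; done
```

```text
eef_pos: [0.5796, -0.0836, 0.0851]
ft_force: [-2.2, -0.4, 5.3]
eef_pos: [0.5796, -0.0838, 0.0848]
ft_force: [-2.5, -0.8, 8.8]
```

```bash
python3 -m jog '[[[0.0007,0.0025,0,0,0,0,0],[0.002,0.0075,0,0,0,0.2,0],[0.0034,0.0130,0,0,0,0.3,0],[0.0051,0.0195,0,0,0,0.5,0],[0.0069,0.026,0,0,0,0.6,0],[0.0087,0.033,0,0,0,0.8,0],[0.0105,0.0395,0,0,0,0.9,0],[0.0123,0.046,0,0,0,1.1,0],[0.0136,0.051,0,0,0,1.2,0],[0.0144,0.054,0,0,0,1.2,0]]]'; python3 -m jog '[[[0,0,0,0,0,0,0],[0,0,0,0,0,0,0],[0,0,0.001,0,0,0,0],[0,0,0.003,0,0,0,0],[0,0,0.010,0,0,0,0],[0,0,0.020,0,0,0,0],[0,0,0.020,0,0,0,0]]]'
python3 - <<'E'
from h import *
im=bot.camera('wrist');cv2.imwrite('pics/w3.png',im)
v,_=fit();print(toF(bot.get_obs()['eef_pos'],v))
E
```

```text
clock: 5.58
eef_pos: [0.5972, -0.029, 0.0865]
tool_rot: [0.799, 0.601, 0.003, 0.002]
ft_force: [2.5, 0.1, 11.2]
grip_width: 0.0855
clock: 6.17
eef_pos: [0.5946, -0.0295, 0.1051]
tool_rot: [0.799, 0.601, 0.001, 0.001]
ft_force: [1.1, -0.7, 0.4]
grip_width: 0.0855
[ 0.02479595 -0.00178197]
```

View pics/w3.png

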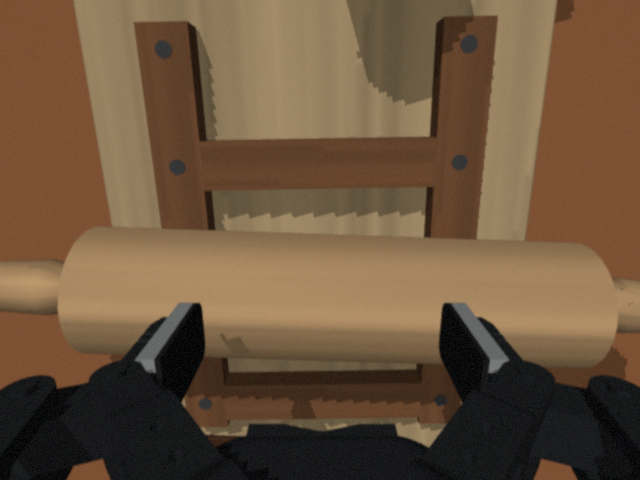

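```bash
cat >> h.py <<'E'
def axis(pts,v,n='wrist'):
    T=np.array(bot.camera_model(n)['T']);c=np.append(toF(T[:3,3],v),T[2,3]);out=[]
    for u,a,b in pts:
        d=[]
        for r in(a,b):
            w=ray(n,(u,r),0.);g=np.append(toF(w,v),0.)-c;d.append(g/np.hypot(g[0],g[2]))
        m=d[0]+d[1];t=(.062-c[2])/m[2];out.append((c+t*m)[:2])
    o=np.array(out);k=np.polyfit(o[:,1],o[:,0],1);return k[1],np.degrees(np.arctan(k[0]))
E
python3 - <<'E'
from h import *
v,_=fit();print('pin x at y=0, dx/dy deg',axis([(150,230,354),(540,240,363)],v))
for p in[(138,23),(190,22),(438,17),(497,16)]: print(toF(ray('wrist',p,.032),v)*1e3)
E
```

```text
pin x at y=0, dx/dy deg (np.float64(0.01431984228111585), np.float64(2.7105357008608046))
[139.75136262  80.97700429]
[139.68039146  56.81228816]
[139.43879808 -58.17403086]
[139.30254454 -85.47097579]
```

```bash
python3 -m jog '[[[-0.0032,-0.012,0,0,0,-0.5,0],[-0.0064,-0.0242,0,0,0,-1.5,0],[-0.0064,-0.0242,-0.006,0,0,-1.5,0],[-0.0064,-0.0242,-0.012,0,0,-1.5,0],[-0.0064,-0.0242,-0.016,0,0,-1.5,0],[-0.0064,-0.0242,-0.018,0,0,-1.5,0],[-0.0064,-0.0242,-0.019,0,0,-1.5,0],[-0.0064,-0.0242,-0.020,0,0,-1.5,0],[-0.0064,-0.0242,-0.020,0,0,-1.5,0]]]' | grep -E 'eef|ft'; python3 -m jog '[[[0.0007,0.0025,0,0,0,0.1,0],[0.002,0.0075,0,0,0,0.4,0],[0.0036,0.0135,0,0,0,0.8,0],[0.0054,0.0205,0,0,0,1.3,0],[0.0073,0.0275,0,0,0,1.8,0],[0.0092,0.0345,0,0,0,2.3,0],[0.0111,0.0415,0,0,0,2.8,0],[0.013,0.0485,0,0,0,3.2,0],[0.0145,0.0545,0,0,0,3.5,0],[0.0155,0.058,0,0,0,3.5,0]]]'; python3 -m jog '[[[0,0,0,0,0,0,0],[0,0,0,0,0,0,0],[0,0,0.001,0,0,0,0],[0,0,0.003,0,0,0,0],[0,0,0.010,0,0,0,0],[0,0,0.020,0,0,0,0],[0,0,0.020,0,0,0,0]]]'|grep eef
python3 - <<'E'
from h import *
im=bot.camera('wrist');cv2.imwrite('pics/w4.png',im)
v,_=fit();print(toF(bot.get_obs()['eef_pos'],v))
E
```

```text
eef_pos: [0.587, -0.0535, 0.0854]
ft_force: [-6.7, -0.2, 14.8]
clock: 7.8
eef_pos: [0.6059, 0.0055, 0.0859]
tool_rot: [0.788, 0.616, 0.003, 0.002]
ft_force: [2.3, 0.2, 7.8]
grip_width: 0.0857
eef_pos: [0.6037, 0.0044, 0.1051]
[ 0.05990416 -0.00186867]
```

View pics/w4.png

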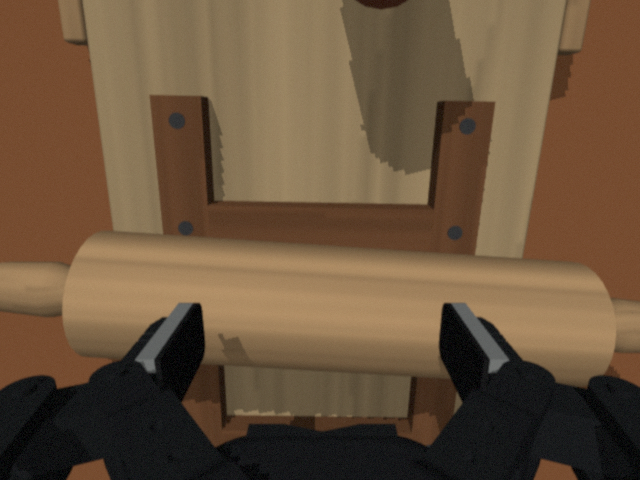

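Run:
```python
from h import *
v,_=fit()
print('pin x at y=0, dx/dy deg',axis([(140,238,360),(540,260,381)],v))
for p in[(151,96),(208,96),(438,101),(494,102)]: print(toF(ray('wrist',p,.032),v)*1e3)
im=cv2.imread('pics/w4.png');g=cv2.GaussianBlur(im,(3,3),0).astype(int)
for u in(140,330,540):
    d=np.abs(g[2:,u]-g[:-2,u]).sum(1);print(u,[(r+1,d[r]) for r in range(200,420) if d[r]>50])
```

```text
pin x at y=0, dx/dy deg (np.float64(0.042878494539430725), np.float64(2.583069989512917))
[139.87298409  82.26974782]
[140.27244583  54.53169911]
[139.57576947 -57.78803421]
[139.5061141  -85.27780798]
140 [(232, np.int64(58)), (334, np.int64(51)), (335, np.int64(75)), (336, np.int64(90)), (337, np.int64(90)), (338, np.int64(64)), (350, np.int64(68)), (351, np.int64(91)), (352, np.int64(91)), (353, np.int64(71)), (361, np.int64(100)), (362, np.int64(130)), (363, np.int64(110)), (364, np.int64(70))]
330 [(201, np.int64(71)), (202, np.int64(116)), (203, np.int64(104)), (416, np.int64(57)), (417, np.int64(67))]
540 [(364, np.int64(70)), (365, np.int64(117)), (366, np.int64(131)), (367, np.int64(91))]
```

Twisting the hand doesn't yaw the pin, since both rails allow equal rolling only. I'll roll it forward first and square it later by turning over one rail.

```bash
python3 -m jog '[[[-0.004,-0.015,0,0,0,-1.5,0],[-0.0081,-0.0304,0,0,0,-3,0],[-0.0081,-0.0304,-0.006,0,0,-3,0],[-0.0081,-0.0304,-0.012,0,0,-3,0],[-0.0081,-0.0304,-0.016,0,0,-3,0],[-0.0081,-0.0304,-0.018,0,0,-3,0],[-0.0081,-0.0304,-0.019,0,0,-3,0],[-0.0081,-0.0304,-0.020,0,0,-3,0],[-0.0081,-0.0304,-0.020,0,0,-3,0]]]' | grep -E 'eef|ft'; python3 -m jog '[[[0.0007,0.0025,0,0,0,0,0],[0.002,0.0075,0,0,0,0,0],[0.0036,0.0135,0,0,0,0,0],[0.0054,0.0205,0,0,0,0,0],[0.0073,0.0275,0,0,0,0,0],[0.0092,0.0345,0,0,0,0,0],[0.0111,0.0415,0,0,0,0,0],[0.013,0.0485,0,0,0,0,0],[0.0145,0.0545,0,0,0,0,0],[0.0155,0.058,0,0,0,0,0]]]'; python3 -m jog '[[[0,0,0,0,0,0,0],[0,0,0,0,0,0,0],[0,0,0.001,0,0,0,0],[0,0,0.003,0,0,0,0],[0,0,0.010,0,0,0,0],[0,0,0.020,0,0,0,0],[0,0,0.020,0,0,0,0]]]'|grep eef
python3 - <<'E'
from h import *
im=bot.camera('wrist');cv2.imwrite('pics/w5.png',im)
v,_=fit();print(toF(bot.get_obs()['eef_pos'],v))
E
```

```text
eef_pos: [0.5946, -0.0257, 0.0853]
ft_force: [-6.7, 0.4, 13.5]
clock: 10.02
eef_pos: [0.6135, 0.0334, 0.0859]
tool_rot: [0.804, 0.595, 0.003, 0.002]
ft_force: [2.8, 0.4, 6.8]
grip_width: 0.0855
eef_pos: [0.6111, 0.0321, 0.1052]
[ 0.08857002 -0.00189709]
```

```bash
python3 -m jog '[[[-0.004,-0.015,0,0,0,0,0],[-0.0081,-0.0302,0,0,0,0,0],[-0.0081,-0.0302,-0.006,0,0,0,0],[-0.0081,-0.0302,-0.012,0,0,0,0],[-0.0081,-0.0302,-0.016,0,0,0,0],[-0.0081,-0.0302,-0.018,0,0,0,0],[-0.0081,-0.0302,-0.019,0,0,0,0],[-0.0081,-0.0302,-0.020,0,0,0,0],[-0.0081,-0.0302,-0.020,0,0,0,0]]]' | grep -E 'eef|ft'; python3 -m jog '[[[0.0007,0.0025,0,0,0,0,0],[0.002,0.0075,0,0,0,0,0],[0.0036,0.0135,0,0,0,0,0],[0.0054,0.0205,0,0,0,0,0],[0.0073,0.0275,0,0,0,0,0],[0.0092,0.0345,0,0,0,0,0],[0.0111,0.0415,0,0,0,0,0],[0.013,0.0485,0,0,0,0,0],[0.0145,0.0545,0,0,0,0,0],[0.0155,0.058,0,0,0,0,0]]]'; python3 -m jog '[[[0,0,0,0,0,0,0],[0,0,0,0,0,0,0],[0,0,0.001,0,0,0,0],[0,0,0.003,0,0,0,0],[0,0,0.010,0,0,0,0],[0,0,0.020,0,0,0,0],[0,0,0.020,0,0,0,0]]]'|grep eef
python3 - <<'E'
from h import *
im=bot.camera('wrist');cv2.imwrite('pics/w6.png',im)
v,_=fit();print(toF(bot.get_obs()['eef_pos'],v))
E
```

```text
eef_pos: [0.602, 0.0021, 0.0848]
ft_force: [-4.9, -0.3, 9.7]
clock: 12.23
eef_pos: [0.621, 0.0613, 0.0863]
tool_rot: [0.804, 0.595, 0.003, 0.002]
ft_force: [2.9, 0.1, 7.8]
grip_width: 0.0855
eef_pos: [0.6185, 0.06, 0.1052]
[ 0.11738376 -0.0018573 ]
```

View pics/w6.png

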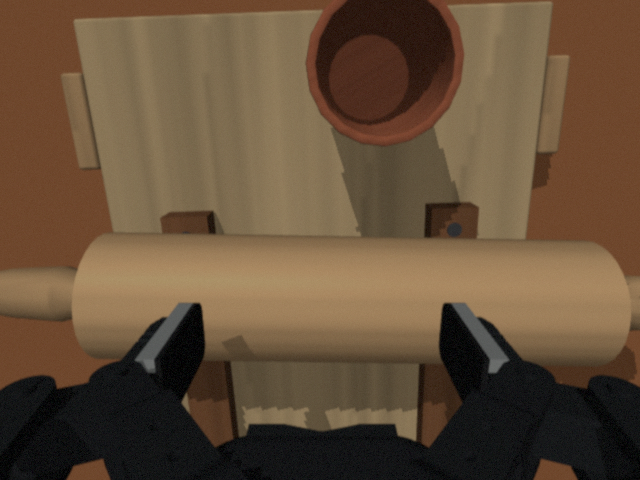

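Run:
```python
from h import *
from scipy.spatial.transform import Rotation as R
v,_=fit()
print('pin x at y=0, dx/dy deg',axis([(140,234,357),(560,241,365)],v))
for p in[(163,212),(215,211),(426,204),(477,203)]: print(toF(ray('wrist',p,.032),v)*1e3)
print(toF(ray('wrist',(80,296),.062),v),toF(ray('wrist',(628,302),.062),v))
y=R.from_quat(bot.get_obs()['tool_rot']).as_matrix()[:,1];print(np.degrees(np.arctan2(y[1],y[0])))
for q in [(.1,.055),(.1,-.055)]: print(toW(q,v)-bot.get_obs()['eef_pos'][:2])
```

```text
pin x at y=0, dx/dy deg (np.float64(0.10557782615352275), np.float64(3.276904515261424))
[143.80091632  80.86332385]
[143.28557404  53.36892627]
[142.78351656 -57.89401577]
[142.29102308 -84.68439397]
[0.11070386 0.11454329] [ 0.09723089 -0.14968737]
-17.087178255586846
[-0.05941669 -0.00214582]
[ 0.04686869 -0.03049045]
```

```bash
python3 -m jog '[[[0,0,0.02,0,0,0,0],[0.038,-0.019,0.02,0,0,-0.5,120],[0.076,-0.038,0.02,0,0,-0.5,120],[0.076,-0.038,0.02,0,0,-0.5,120],[0.076,-0.038,0.01,0,0,-0.5,120],[0.076,-0.038,0.004,0,0,-0.5,120],[0.076,-0.038,0.0,0,0,-0.5,120],[0.076,-0.038,0.0,0,0,-0.5,120]]]'; for i in 1 2; do python3 -m jog '[[[0,0,-0.001,0,0,0,120],[0,0,-0.002,0,0,0,120],[0,0,-0.002,0,0,0,120]]]' | grep -E "eef|ft|gr"; done;  python3 - <<'E'
from h import *
v,_=fit();print(toF(bot.get_obs()['eef_pos'],v))
im=bot.camera('wrist');cv2.imwrite('pics/w7.png',im)
E
```

```text
clock: 13.53
eef_pos: [0.6914, 0.0224, 0.1015]
tool_rot: [0.807, 0.591, -0.002, -0.001]
ft_force: [-0.8, -0.2, 0.5]
grip_width: 0.045
eef_pos: [0.6935, 0.0222, 0.1021]
ft_force: [-0.0, -0.2, -0.5]
grip_width: 0.0451
eef_pos: [0.6936, 0.0218, 0.0994]
ft_force: [0.7, 0.5, 0.5]
grip_width: 0.0451
[ 0.09991552 -0.08435136]
```

View pics/w7.png

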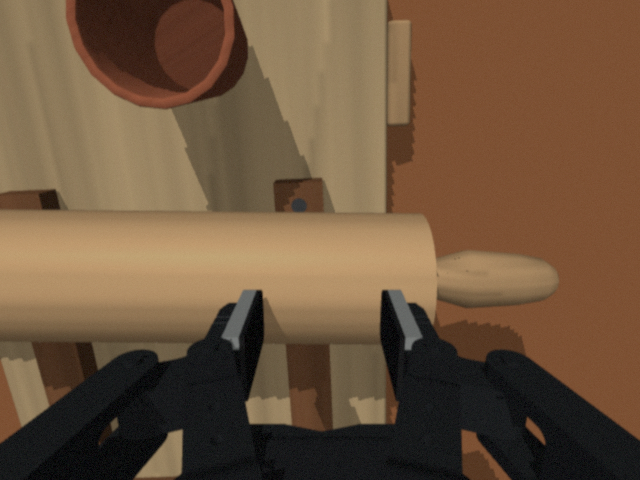

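```bash
for i in 1 2 3 4; do python3 -m jog '[[[0,0,-0.001,0,0,0,120],[0,0,-0.0015,0,0,0,120],[0,0,-0.0015,0,0,0,120]]]' | grep -E "eef|ft"; done
```

```text
eef_pos: [0.6937, 0.0217, 0.0979]
ft_force: [0.5, 1.6, -0.2]
eef_pos: [0.6939, 0.022, 0.0977]
ft_force: [-2.1, 0.4, 5.0]
eef_pos: [0.6941, 0.0223, 0.0976]
ft_force: [-3.8, 0.7, 9.8]
eef_pos: [0.6942, 0.0227, 0.0975]
ft_force: [-5.5, 1.9, 15.2]
```

```bash
python3 -m jog '[[[0,0,-0.001,0,0,0,120],[0,0,-0.001,0,0,0.5,120],[0,0,-0.001,0,0,1,120],[0,0,-0.001,0,0,1.5,120],[0,0,-0.001,0,0,2,120],[0,0,-0.001,0,0,2.4,120],[0,0,-0.001,0,0,2.8,120],[0,0,-0.001,0,0,3,120],[0,0,-0.001,0,0,3,120]]]'
python3 - <<'E'
from h import *
im=bot.camera('wrist');cv2.imwrite('pics/w8.png',im)
t=bot.camera('top');cv2.imwrite('pics/t8.png',t)
g=cv2.GaussianBlur(im,(3,3),0).astype(int)
for n in('w7','w8'):
  im=cv2.imread(f'pics/{n}.png');g=cv2.GaussianBlur(im,(3,3),0).astype(int)
  for u in(110,190,230,350):
    d=np.abs(g[2:,u]-g[:-2,u]).sum(1);print(n,u,[r+1 for r in range(150,380) if d[r]>35 and d[r]==d[max(0,r-3):r+4].max()])
E
```

```text
clock: 15.83
eef_pos: [0.6945, 0.0229, 0.0975]
tool_rot: [0.791, 0.612, 0.003, 0.001]
ft_force: [-6.2, 1.6, 19.0]
grip_width: 0.0454
w7 110 [209, 361]
w7 190 [210, 346]
w7 230 [212, 303, 316, 341]
w7 350 [212, 344]
w8 110 [207, 361]
w8 190 [210, 346]
w8 230 [213, 303, 316, 342]
w8 350 [215, 349]
```

Run:
```python
from h import *
v,_=fit()
im=cv2.imread('pics/w8.png');g=cv2.GaussianBlur(im,(3,3),0).astype(int).sum(2)
P=[]
for u in list(range(70,200,6))+list(range(335,410,6)):
    d=g[197:232,u]-g[193:228,u]; r=np.argmax(np.abs(d))+195; P.append((u,r))
P=np.array(P);print(P[:,1])
for lo in(0,):
  W=np.array([toF(ray('wrist',p,.077),v) for p in P])
  k=np.polyfit(W[:,1],W[:,0],1);r=W[:,0]-np.polyval(k,W[:,1]);m=abs(r)<np.median(abs(r))*3+1e-4
  k=np.polyfit(W[m,1],W[m,0],1);print(np.degrees(np.arctan(k[0])),m.sum(),k[1])
cv2.imwrite('pics/w8c.png',im)
```

```text
[205 205 205 206 206 206 207 207 207 207 207 208 208 208 208 208 209 209
 209 209 210 210 213 215 215 215 215 215 216 216 216 218 219 218 219]
1.8441922704645348 32 0.13843527512926146
```

```bash
python3 -m jog '[[[0,0,0.002,0,0,0,120],[0,0,0.004,0,0,0,120],[0,0,0.01,0,0,0,120],[0,0,0.03,0,0,0,120],[0,0,0.06,0,0,0,120],[0,0,0.09,0,0,0,120],[0,-0.04,0.11,0,0,0,120],[0,-0.08,0.12,0,0,0,120],[0,-0.12,0.12,0,0,0,120],[0,-0.16,0.12,0,0,0,120]]]'; python3 -m jog '[[[-0.04,-0.04,0,0,0,0,120],[-0.08,-0.08,0,0,0,0,120],[-0.08,-0.08,0,0,0,0,120]]]'|grep eef
python3 - <<'E'
from h import *
im=bot.camera('top');cv2.imwrite('pics/t9.png',im);cv2.imwrite('pics/s9.png',bot.camera('side'))
cv2.imwrite('pics/c9.png',cv2.resize(im[140:300,230:430],None,fx=3.7,fy=3.7,interpolation=cv2.INTER_CUBIC))
E
```

```text
clock: 16.77
eef_pos: [0.6943, -0.1397, 0.2138]
tool_rot: [0.791, 0.612, 0.001, 0.001]
ft_force: [0.6, -0.1, -0.4]
grip_width: 0.0454
eef_pos: [0.6112, -0.2213, 0.2107]
```

View pics/c9.png

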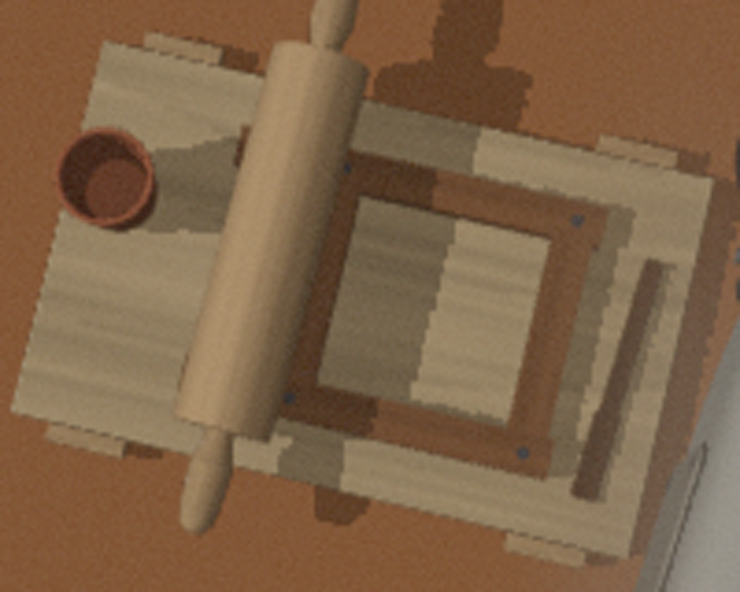

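```bash
cat > ax2.py <<'E'
from h import *
def ax(pairs,v,n='top'):
    T=np.array(bot.camera_model(n)['T']);c=np.append(toF(T[:3,3],v),T[2,3]);out=[]
    for pr in pairs:
        d=[]
        for p in pr:
            g=np.append(toF(ray(n,p,0.),v),0.)-c;d.append(g/np.hypot(g[0],g[2]))
        m=d[0]+d[1];out.append((c+(.062-c[2])/m[2]*m)[:2])
    o=np.array(out);k=np.polyfit(o[:,1],o[:,0],1);return o*1e3,k[1]*1e3,np.degrees(np.arctan(k[0]))
E
python3 - <<'E'
from ax2 import *
v,_=fit();q=lambda *a:[np.array(p)/3.7+[230,140] for p in a]
print('before',ax([q((470,97),(560,122)),q((367,470),(457,496))],v))
print('after',ax([q((272,45),(367,72)),q((177,410),(272,440))],v))
# gradient-based edges on full image: per row
for f,rows,ul,ur in(('top0',range(172,264,4),None,None),('t9',range(164,248,4),None,None)):
    im=cv2.GaussianBlur(cv2.imread(f'pics/{f}.png'),(3,3),0).astype(int)
    L,Rr=[],[]
    a,b=(((470,97),(367,470)),((560,122),(457,496))) if f=='top0' else (((272,45),(177,410)),((367,72),(272,440)))
    for S,(p0,p1) in((L,a),(Rr,b)):
        p0,p1=q(p0,p1)
        for r in rows:
            u=p0[0]+(r-p0[1])*(p1[0]-p0[0])/(p1[1]-p0[1]);us=np.arange(int(u)-4,int(u)+6)
            d=np.abs(im[r,us+1]-im[r,us-1]).sum(1);S.append((us[np.argmax(d)],r,d.max()))
    for nm,S in(('L',L),('R',Rr)):
        S=np.array(S,float);k=np.polyfit(S[:,1],S[:,0],1,w=S[:,2]);res=abs(S[:,0]-np.polyval(k,S[:,1]));m=res<1.5
        k=np.polyfit(S[m,1],S[m,0],1)
        W=np.array([toF(ray('top',(np.polyval(k,r),r),.07),v) for r in(rows[0],rows[-1])])*1e3
        print(f,nm,m.sum(),len(S),W.round(1).tolist(),'deg',np.degrees(np.arctan((W[1,0]-W[0,0])/(W[1,1]-W[0,1]))))
E
```

```text
before (array([[ -20.95352185, -124.19713719],
       [ -11.58437524,  106.25670778]]), np.float64(-15.904262695824228), np.float64(2.328089148215958))
after (array([[  99.78924625, -128.59874885],
       [ 103.98084671,   98.17583692]]), np.float64(102.16620825760086), np.float64(1.0589090949580593))
top0 L 20 23 [[6.2, -110.7], [17.1, 89.8]] deg 3.126764437117056
top0 R 16 23 [[-51.6, -123.8], [-39.5, 76.6]] deg 3.4725472845955188
t9 L 19 21 [[128.5, -101.3], [131.7, 80.8]] deg 1.0331209525394556
t9 R 17 21 [[69.3, -114.6], [80.2, 68.8]] deg 3.3895038150271826
```

Run:
```python
from workcell import bot
import cv2,numpy as np
a=cv2.imread('pics/t9.png');b=bot.camera('top');z=cv2.imread('pics/top0.png')
print('motion px',(cv2.absdiff(a,b).max(2)[140:300,230:430]>40).sum())
d=cv2.absdiff(cv2.blur(z,(3,3)),cv2.blur(b,(3,3))).max(2)>25
for n,(x,y,w,h) in dict(cup=(242,170,34,34),knife=(382,205,32,75),jar=(500,155,50,45),paddle=(465,235,125,80),brush=(475,305,70,80),dish=(115,150,50,50),sprig=(100,230,55,55),rib=(125,275,40,50)).items(): print(n,d[y:y+h,x:x+w].sum())
o=bot.get_obs();print(o['clock'],o['eef_pos'],o['ft_force'])
bot.job_done()
```

```text
motion px 8
cup 0
knife 43
jar 1879
paddle 4992
brush 3043
dish 0
sprig 0
rib 0
17.1667 [ 0.61197311 -0.22065122  0.21229243] [ 0.10077601  0.38314421 -0.01287165]
the job is handed in; nothing more can be done
```

I rolled the pin off the opening, over the cross batten and onto the long rail ends, and handed the job in at about 17 s. It took four strokes with the open fingertips on the pin's top. I then pressed on it over one rail and turned the hand to take out most of its skew.

- **Pin position:** the last top view puts its axis at about x = 102 mm in the frame, 38 mm short of the rail ends. The barrel clears the edge of the opening by about 10 mm, and the whole opening can be seen in the picture.
- **Squareness:** the skew is about 1°, down from about 2.5°. Two checks gave about 1° and a third 3.4°, which I put down to the edge finder picking up something other than the barrel. The last wrist picture, taken before lifting, gave 1.8°.
- **At rest:** two top pictures, taken moments apart after the arm had backed off, showed no movement.
- **Force:** the highest reading was about 19 N, and the robot was touching nothing at the end.
- **Bystanders:** the cup, dish, sprig and rib look unchanged. The knife's patch changed slightly, and it looks in place. The jar, paddle and brush patches changed a lot. I think that is only the arm, parked between them and the camera. Neither the arm nor the pin went near them at table height, but I did not see them clear in a last picture.

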